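# Peel the top insole tray off its jammed stack and hold it out over the board

### The job

The blue insole trays have wedged into one another in the white stack rack: grip the top tray by its rim near a corner and peel it off by first lifting that corner about 3 cm while the diagonally opposite corner is still down in its seat, so that the trays below stay down. Then hold the tray out, right way up and level, with its underside about 10 cm above the bamboo board and its centre over the middle of the board, ready for the pair to be laid in, and finish still holding it there in the gripper. Leave the insoles on the board and the other things on the bench undisturbed.

Things in the scene. Friction and masses are not known exactly. Their poses are not given: they have to be found in the camera images.
- tray: The top tray of the stack, loose: a rigid formed blue plastic tray, 220 x 160 mm over the rim, 45 mm high, 0.13 to 0.2 kg. Origin: centre of its underside; x along its length, y along its width, z up out of its open side. All round runs a straight lip 10 mm wide (outer faces 110 / 80 mm from the centre) and 16 mm deep (29 to 45 mm above the underside) with upright faces: pinch it from above.
- corner_fl (a point): Point on top of the top tray's rim at one corner: the centre of the corner's rounding, 5 mm in from both outer edges, 45 mm above the tray's underside: x = -105, y = +75 mm in the tray's frame.
- corner_fr (a point): Point on top of the top tray's rim at one corner: the centre of the corner's rounding, 5 mm in from both outer edges, 45 mm above the tray's underside: x = -105, y = -75 mm in the tray's frame. Inside, a ledge begins 16 mm below the top of the rim and reaches 3.5 mm inward; outside, the lip of the tray below begins 20 mm below the top of the rim, so pinch no deeper than 15 mm.
- corner_bl (a point): Point on top of the top tray's rim at one corner: the centre of the corner's rounding, 5 mm in from both outer edges, 45 mm above the tray's underside: x = +105, y = +75 mm in the tray's frame.
- corner_br (a point): Point on top of the top tray's rim at one corner: the centre of the corner's rounding, 5 mm in from both outer edges, 45 mm above the tray's underside: x = +105, y = -75 mm in the tray's frame.
- stack (a joint): How far the five nested trays below the top one have been pulled up out of the rack, m; 0 = fully down. They weigh 1 kg together and the rack lets them move only straight up, with about 2 N of friction: a pull of over about 12 N on the top tray before it has come free takes them along.
- stack_seat (a point): Seat of the top tray: where its underside centre lies while nested, same axes; 106 mm above the bench while the stack is down. Sprung bumps near the ends of the lower tray's long walls grip the top tray: 10 to 18 N in all against a straight pull, about half that to lift one end; each end comes free once it has risen 7 mm. The tapered walls are clear of the lower tray 30 mm up.
- rack: White steel stack rack, fixed to the bench: base plate 256 x 196 x 6 mm with four corner angles 102 mm high over the bench (49 mm lower than the rim of the top tray). Origin: centre of its underside; x along the trays' length. It stands on the robot's left or right, the board on the other side.
- board: Bamboo work board 300 x 240 x 18 mm, fixed to the bench. Origin: centre of its underside; x along its length.
- board_middle (a point): Middle of the bamboo board's top face, 18 mm above the bench.
- insole_left: Black child's insole, about 170 x 66 mm, 6 to 12 mm thick, lying loose on the board. Origin: middle of its underside; x towards the toe. Not to be moved.
- insole_right: Its mirror-image partner, lying beside it on the board. Not to be moved.
- scissors: Steel scissors, 185 mm long, 10 mm high, lying at the far side of the bench. Origin: underside near the pivot; x towards the blades. Not to be moved.
- paper_roll: Upright white paper roll, 116 mm across, 100 mm high, at the left of the bench. Origin: centre of its underside. Not to be moved.
- kraft_roll: Upright brown tape roll, 92 mm across, 100 mm high, standing on the white roll (top 200 mm above the bench). Origin: centre of its underside. Not to be moved.
- glue_jar: Closed jar with a yellow cap, 72 mm across, 85 mm high, at the far side of the bench. Origin: centre of its underside. Not to be moved.
- spatula: Hand spatula lying at the right of the bench, about 20 mm high. Origin: underside of its middle; x towards its blade. Not to be moved.

How it is judged:
On the way:
1. one corner of the top tray is up 23 mm or more while the diagonally opposite corner is still within 6 mm of its seat (((z of corner_fl in the frame of stack_seat above 0.068 m and z of corner_br in the frame of stack_seat below 0.051 m) or (z of corner_br in the frame of stack_seat above 0.068 m and z of corner_fl in the frame of stack_seat below 0.051 m) or (z of corner_fr in the frame of stack_seat above 0.068 m and z of corner_bl in the frame of stack_seat below 0.051 m) or (z of corner_bl in the frame of stack_seat above 0.068 m and z of corner_fr in the frame of stack_seat below 0.051 m))), for 0.1 s.
At the end, for the whole second after the job is handed in: The tray is held in the fingers alone, at rest, right way up and level within 8.5 degrees, its centre within 50 mm (horizontally) of the middle of the board and its underside 60 to 150 mm above the board's top face; the trays below are down in the rack (z of tray in the frame of board_middle between 0.06 and 0.15 m and horizontal distance between tray and board_middle below 0.05 m and angle between tray's own z axis and vertical below 0.15 rad and contact force between tray and the fingers above 1 N and contact force between tray and rack below 0.1 N and contact force between tray and board below 0.1 N and contact force between tray and insole_left below 0.1 N and contact force between tray and insole_right below 0.1 N and linear speed of tray below 0.05 m/s and value of joint stack below 0.004 m); the arm keeps its last pose, push and grip.
It fails at once if the trays below are pulled up more than 12 mm with the top one (value of joint stack above 0.012 m).
It fails at once if an insole on the board is moved more than 20 mm (distance of any of insole_left, insole_right from where it was at the start of the episode above 0.02 m).
It fails at once if the scissors, rolls, glue jar or spatula are moved more than 30 mm (distance of any of scissors, paper_roll, kraft_roll, glue_jar, spatula from where it was at the start of the episode above 0.03 m).
It also fails if it takes over 42 s, if anything falls off the work surface, if the arm or the gripper's body presses on something with over 40 N, if the wrist force passes 120 N, or if a joint passes its speed limit or range.

### The arm

A 6-joint arm with a two-finger parallel gripper is mounted at the origin on the work surface. World frame = base frame: x ahead of the robot, y to its left, z up, the work surface at z = 0. Lengths are in m, angles in rad, forces in N, time in s.
With the tool pointing down it reaches from about 0.375 to 0.975 m from the base axis. Payload 3.8 kg.
Tool frame: the origin (TCP) lies on the centre line of the jaws, within the pads' length; the fingertips stand 14 mm ahead of it and the grasp point (between the pads) lies 5 mm behind it; z points along the fingers, y is the line along which they close (so a half turn about z gives the same grasp; the last joint's range is limited). The gripper opens to 85 mm and grips with 20 to 120 N. Pads are 22 mm wide; open, the fingers measure 114 mm over their backs; the gripper's body (76 mm by 85 mm) begins 54 mm behind the grasp point. The pads swing forward as they close: fully open they stand 13 mm farther back than shut.
Start: joints at [1.166, 0.264, 1.604, -0, 1.274, -0.037], TCP at [0.243, 0.63, 0.245] pointing down, gripper open.
Joint ranges: [-2.63, 2.63], [-0.94, 2.18], [0.31, 2.57], [-1.31, 4.45], [0, 2.66], [-2.55, 2.55]. Speed limits (rad/s): [2.57, 2.57, 3.14, 3.14, 3.14, 3.14].

### API

Orientations are given as a rotation vector (axis times angle).
In Python, from workcell import bot, eyes, spot_in gives the robot as it stands.
- The arm moves only by the tool carry_out, never from a script. Its argument "series" is text: rows parted by semicolons, each of 4 numbers parted by spaces: the shift along the world's x, y, z in m, then the turn about the world's z in degrees. In form: tx ty tz roll; .... A call has 1 to 20 rows; each row shifts and turns the commanded pose from where the row before left it; what a row does not reach is not made up. A row lasts 1/8 s, in which the tool goes at most 62.5 mm and 10.7 degrees, less where a joint would pass 70% of its speed; a pose out of reach is approached as far as the arm can. A call is refused whole if a number of a shift passes 0.0625 or a number of a turn 10.7, either way. A call with a gripper value outside its range is refused whole. "jaw" is the gripper command: -1 is shut, 1 is fully open, values between are in proportion, set as the call begins (left out, the last holds). The fingers move at their own pace and stop on an object; "grip_force" is the grip in N (left out, the last holds). Time passes only in rows, so rows that do not move let the fingers close. It gives the time, the measured TCP pose, the force, the opening and the grip force at its end, in the units of the state.
- bot.read_state(): the state, without advancing time (a new reading comes with each control period).
- eyes.read_camera(name): name is "side" or "top" or "wrist"; returns (picture, depth): 384x512x3 uint8, blue, green, red; 384x512 float32, m along the optical axis (not along the pixel's ray), 0 where there is no reading.
- eyes.get_calibration(name): a dict with "K" (3x3 intrinsics, pixels), "position" and "rotation" of the camera in the world; the wrist camera has in their place "T_tool_cam" (4x4, takes a point from camera to tool coordinates, whose origin is the TCP and whose axes are the flange's). Camera axes: x right, y down, z forward; pixel columns grow to the right and rows downward; lengths in m; the calibration is good to about 2 mm. A picture is of the moment at which its call begins: read the wrist's pose just before it. get_calibration takes no time and is no camera call.
- bot.finish_job(): hands the job in; it is judged then, once.
Trained networks look in the newest picture that a camera, given by its name, has taken for a name from the list of things; names that differ only in an ending like _2 or _b are one class to them, and where a whole thing is asked for, a point or a joint stands for the part that bears it (a point fixed in the world has none). Each returns a list of dicts, best first, with "score" (0 to 1); they miss things now and then, are a little off and sometimes report something else, mostly with a low value. They report only what shows in the picture. A call takes as long as a camera call.
- spot_in(camera, target): "rect" ([centre column, centre row, width, height] in pixels, round what is visible of it).
The state is a dict: "time": time; "q": joint angles; "joint_vel": joint speeds; "joint_torque": joint torques, N m; "tool_pos": TCP position; "tcp_rot": TCP orientation; "wrist_force": force on the tool from outside, world axes, zero at the start; "torque": the same for the moment, N m; "width": opening from 0.0 (shut) to 1.0 (fully open); "grip_force": force on a finger pad.
Only numpy, scipy, OpenCV 4.12 (cv2) and the standard library are available. Lean on these libraries where they do the work, as an engineer would, in place of code of your own. Each camera call takes 0.05 s, during which the arm holds its last target. There are 200 camera calls.

## Working session

There is one attempt and no reset: what is moved stays moved. The work goes in short steps, Python scripts to look and compute and a tool call to move; the robot and the scene stay as the last step left them, time stands still between calls to the robot, and variables do not carry over. Pictures are saved under pics/ and viewed, at most 10 in all, crops included, and the job is handed in when it is done.

Besides the shell and the picture viewer there is one more tool, called after "Call:" as name(argument=value, ...) on one line, values as JSON. carry_out: Moves the arm, as the interface text tells. Its arguments: {"type":"object","properties":{"series":{"type":"string"},"jaw":{"type":"number"},"grip_force":{"type":"number"}},"required":["series"]}

```bash
mkdir -p pics; ls
cat > h.py <<'E'
import numpy as np, cv2
from scipy.spatial.transform import Rotation as R
from workcell import bot, eyes, spot_in
def cloud(cam):
    st=bot.read_state(); im,d=eyes.read_camera(cam); c=eyes.get_calibration(cam); K=np.array(c["K"])
    v,u=np.mgrid[:384,:512]
    p=np.stack([(u-K[0,2])/K[0,0]*d,(v-K[1,2])/K[1,1]*d,d],-1)
    if cam=="wrist":
        T=np.array(c["T_tool_cam"]); p=p@T[:3,:3].T+T[:3,3]
        p=p@R.from_rotvec(st["tcp_rot"]).as_matrix().T+np.array(st["tool_pos"])
    else: p=p@np.array(c["rotation"]).reshape(3,3).T+np.array(c["position"])
    return im,p,d>0
E
python3 - <<'E'
from h import *
s=bot.read_state();print({k:np.round(v,3) for k,v in s.items()})
ims=[]
for c in ["top","side"]:
    im,p,ok=cloud(c);ims.append(im);np.savez(f"{c}.npz",im=im,p=p,ok=ok)
    for t in ["tray","board","rack"]: print(c,t,[(np.round(x["rect"]),round(x["score"],2)) for x in spot_in(c,t)][:2])
cv2.imwrite("pics/a.png",cv2.resize(np.hstack(ims),(800,300)))
E
```

```text
pics
{'time': np.float64(0.0), 'q': array([ 1.166,  0.265,  1.605, -0.   ,  1.274, -0.037]), 'joint_vel': array([-0.   , -0.002,  0.001, -0.   ,  0.001, -0.001]), 'joint_torque': array([ 3.0000e-03, -5.1509e+01, -3.6732e+01,  0.0000e+00,  1.3000e-02,
        0.0000e+00]), 'tool_pos': array([0.242, 0.629, 0.244]), 'tcp_rot': array([-5.740e-01, -3.088e+00,  3.000e-03]), 'wrist_force': array([-0.985,  0.049, -0.137]), 'torque': array([-0.018,  0.004,  0.021]), 'grip_force': np.float64(0.0), 'width': np.float64(0.999)}Traceback (most recent call last):
  File "<stdin>", line 5, in <module>
  File "h.py", line 11, in cloud
    else: p=p@np.array(c["rotation"]).reshape(3,3).T+np.array(c["position"])
              ~~~~~~~~~~~~~~~~~~~~~~~~~~~~~~~^^^^^
ValueError: cannot reshape array of size 3 into shape (3,3)
```

```bash
sed -i 's/np.array(c\["rotation"\]).reshape(3,3)/R.from_rotvec(c["rotation"]).as_matrix()/' h.py
python3 - <<'E'
from h import *
ims=[]
for c in ["top","side"]:
    im,p,ok=cloud(c);ims.append(im);np.savez(f"{c}.npz",im=im,p=p,ok=ok)
    for t in ["tray","board","rack"]: print(c,t,[(np.round(x["rect"]),round(x["score"],2)) for x in spot_in(c,t)][:2])
    hsv=cv2.cvtColor(im,cv2.COLOR_BGR2HSV)
    m=ok&(hsv[...,0]>95)&(hsv[...,0]<130)&(hsv[...,1]>90)&(abs(p[...,2]-.151)<.006)
    q=p[m];print(c,"rim",len(q),q[:,:2].min(0) if len(q) else 0,q[:,:2].max(0) if len(q) else 0)
    if len(q)>20: print(cv2.minAreaRect(q[:,:2].astype(np.float32)*1000), np.median(q[:,2]))
cv2.imwrite("pics/a.png",cv2.resize(np.hstack(ims),(800,300)))
E
```

```text
top tray [(array([328., 217.,  64.,  78.]), 0.96)]
top board [(array([202., 215.,  72.,  96.]), 0.66)]
top rack [(array([407., 222.,  39.,  79.]), 0.6), (array([312., 218.,  56.,  90.]), 0.59)]
top rim 711 [ 0.39715099 -0.37978346] [0.96624865 0.60353914]
((535.9744262695312, 17.755615234375), (464.57220458984375, 1075.5770263671875), 23.903657913208008) 0.15168262495970608
side tray [(array([259., 247.,  98.,  72.]), 0.63), (array([259., 274., 105.,  78.]), 0.26)]
side board [(array([208., 169., 119.,  86.]), 0.62), (array([259., 245.,  97.,  67.]), 0.53)]
side rack [(array([262., 273., 106.,  81.]), 0.69)]
side rim 1150 [ 0.39253729 -0.30546772] [ 0.64289841 -0.09616474]
((517.6463623046875, -200.91580200195312), (162.92141723632812, 220.35556030273438), 74.174560546875) 0.15034297073465852
```

View pics/a.png

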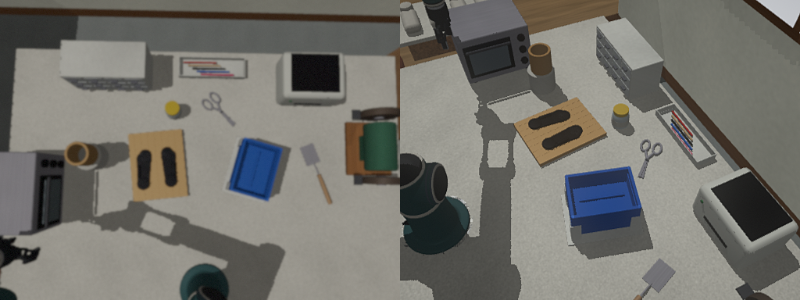

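The left half is the top view: the tray is at (255,167) on the right and the board with insoles at (157,165) on the left. The tape roll is at (82,153), the jar at (172,108) and the spatula at (317,173), all clear of the path. I'll refine the tray and board poses next.

Run:
```python
from h import *
s=bot.read_state();M=R.from_rotvec(s["tcp_rot"]).as_matrix();print("tool y dir deg",np.degrees(np.arctan2(M[1,1],M[0,1])),"x",np.degrees(np.arctan2(M[1,0],M[0,0])), [x for x in [eyes.get_calibration('wrist')["T_tool_cam"]]])
for c in ["top","side"]:
    f=np.load(c+".npz");im,p,ok=f["im"],f["p"],f["ok"];hsv=cv2.cvtColor(im,cv2.COLOR_BGR2HSV)
    def rect(m,n):
        k,l,st,_=cv2.connectedComponentsWithStats(m.astype(np.uint8),connectivity=8)
        i=1+np.argmax(st[1:,4]);q=p[l==i];print(c,n,len(q),cv2.minAreaRect(q[:,:2].astype(np.float32)*1000),np.median(q[:,2]))
    near=ok&(p[...,0]>.2)&(p[...,0]<.85)
    b=near&(hsv[...,0]>95)&(hsv[...,0]<130)&(hsv[...,1]>90)
    rect(b&(abs(p[...,2]-.151)<.008)&(p[...,1]<0),"rim"); rect(b&(p[...,2]>.09)&(p[...,1]<0),"tray")
    rect(near&(hsv[...,0]>8)&(hsv[...,0]<25)&(hsv[...,1]>70)&(abs(p[...,2]-.018)<.008),"board")
```

```text
tool y dir deg 68.92823897150586 x 158.92823923774063 [array([[ 1.26050938e-03, -9.61657078e-01, -2.74251848e-01,
         6.77967623e-02],
       [ 9.99999205e-01,  1.20141564e-03,  3.83437800e-04,
        -6.60547364e-04],
       [-3.92452149e-05, -2.74252114e-01,  9.61657827e-01,
        -1.29906823e-01],
       [ 0.00000000e+00,  0.00000000e+00,  0.00000000e+00,
         1.00000000e+00]])]
top rim 736 ((519.9710693359375, -201.0897216796875), (160.06849670410156, 217.4866485595703), 74.63434600830078) 0.15167088854430555
top tray 3685 ((520.5987548828125, -201.0894775390625), (160.3609161376953, 218.37437438964844), 74.27568817138672) 0.11156743148247972
top board 4538 ((532.9371948242188, 212.1944580078125), (299.15631103515625, 241.63792419433594), 6.706865310668945) 0.01845891264740629
side rim 1242 ((517.6463623046875, -200.91580200195312), (162.92141723632812, 220.35556030273438), 74.174560546875) 0.1501613257942449
side tray 5862 ((517.6778564453125, -200.85873413085938), (163.18734741210938, 220.3004150390625), 74.34355163574219) 0.11243612715792395
side board 4029 ((531.2888793945312, 211.57003784179688), (300.6742248535156, 248.1077880859375), 6.642642974853516) 0.017901340161962098
```

Call:
carry_out(series="0.02 -0.03 0 0; 0.022 -0.05 0 0.3; 0.022 -0.05 0 0.3; 0.022 -0.05 0 0.3; 0.022 -0.05 0 0.3; 0.022 -0.05 0 0.3; 0.022 -0.05 0 0.3; 0.023 -0.05 0 0.3; 0 -0.055 0 0.4; 0 -0.055 0 0.4; 0 -0.055 0 0.4; 0 -0.055 0 0.4; 0 -0.055 0 0.4; 0 -0.055 0 0.4; 0 -0.055 0 0.4; 0 -0.055 0 0.3; 0 -0.05 0 0.2; 0 -0.034 0 0; 0 0 0 0", jaw=-0.1, grip_force=30)

```text
time: 2.82
tool_pos: [0.4175, -0.2763, 0.2454]
tcp_rot: [0.434, 3.111, -0.001]
wrist_force: [0.1, 0.8, -0.2]
width: 0.449
grip_force: 0.0
```

Run:
```python
from h import *
s=bot.read_state();M=R.from_rotvec(s["tcp_rot"]).as_matrix();print(s["time"],s["tool_pos"],"y",np.degrees(np.arctan2(M[1,1],M[0,1])),s["width"],s["wrist_force"],M[2])
im,p,ok=cloud("wrist");cv2.imwrite("pics/w.png",im)
hsv=cv2.cvtColor(im,cv2.COLOR_BGR2HSV)
m=ok&(hsv[...,0]>95)&(hsv[...,0]<130)&(hsv[...,1]>90)&(abs(p[...,2]-.151)<.006)
q=p[m];ex=np.array([.9627,-.2706]);ey=np.array([.2706,.9627]);d=q[:,:2]-[.519,-.201];x=d@ex;y=d@ey
print(len(q),x.min(),x.max(),y.min(),y.max(),np.median(q[:,2]))
k=(y<-60)&(x>-95)&(x<0);print(np.percentile(y[k],[1,50,99]),np.polyfit(x[k],y[k],1),np.median(q[k,2]))
```

```text
2.825 [ 0.41750652 -0.27633987  0.24541616] y 74.13269490639429 0.4494789765667159 [ 0.08882136  0.80232864 -0.18935785] [-3.36330536e-04 -4.87671400e-04 -9.99999825e-01]
7787 -0.10876225660964535 0.10964464253558764 -0.07908750840340505 0.0820163112512883 0.1523018087620583Traceback (most recent call last):
  File "<stdin>", line 8, in <module>
    return _quantile_unchecked(
        a, q, axis, out, overwrite_input, method, keepdims, weights)
    return _ureduce(a,
                    func=_quantile_ureduce_func,
    ...<5 lines>...
                    overwrite_input=overwrite_input,
                    method=method)
    r = func(a, **kwargs)
    result = _quantile(arr,
                       quantiles=q,
    ...<2 lines>...
                       out=out,
                       weights=wgt)
    slices_having_nans = np.isnan(arr[-1, ...])
                                  ~~~^^^^^^^^^
IndexError: index -1 is out of bounds for axis 0 with size 0
```

View pics/w.png

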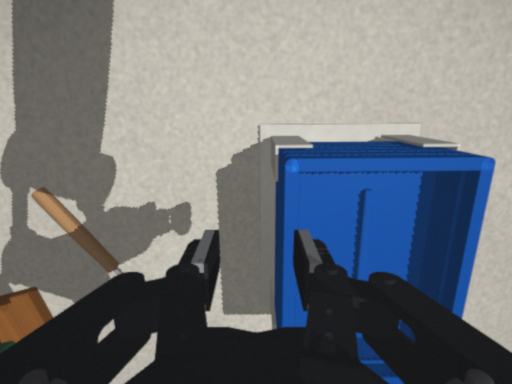

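The picture shows the tray on the right with its rim's outer left edge near column 280, and the spatula well to the left. I overshot y by 27 mm, so I'll correct that and descend onto the rim near the robot-side corner.

Call:
carry_out(series="0 0.027 0 0.2; 0 0 -0.04 0; 0 0 -0.03 0; 0 0 -0.016 0; 0 0 -0.008 0; 0 0 0 0; 0 0 0 0")

```text
time: 3.75
tool_pos: [0.4185, -0.2477, 0.1525]
tcp_rot: [0.423, 3.111, -0.001]
wrist_force: [1.1, -0.0, -0.8]
width: 0.453
grip_force: 0.0
```

Call:
carry_out(series="0 0 0 0; 0 0 0 0; 0 0 0 0; 0 0 0 0; 0 0 0 0; 0 0 0 0", jaw=-1, grip_force=30)

```text
time: 4.5
tool_pos: [0.418, -0.2481, 0.1522]
tcp_rot: [0.423, 3.112, -0.003]
wrist_force: [-2.9, -3.8, 4.6]
width: 0.107
grip_force: 31.9
```

Call:
carry_out(series="0 0 0.003 0; 0 0 0.003 0; 0 0 0.003 0; 0 0 0.003 0; 0 0 0 0")

```text
time: 5.12
tool_pos: [0.4177, -0.2476, 0.1629]
tcp_rot: [0.423, 3.113, -0.002]
wrist_force: [1.3, -5.0, -3.5]
width: 0.107
grip_force: 33.2
```

```bash
cat > t.py <<'E'
from h import *
import sys
im,p,ok=cloud(sys.argv[1]);s=bot.read_state();print(s["time"],s["tool_pos"],s["wrist_force"],s["width"])
hsv=cv2.cvtColor(im,cv2.COLOR_BGR2HSV)
c=np.array([float(sys.argv[2]),float(sys.argv[3])]) if len(sys.argv)>3 else np.array([.519,-.200])
ex=np.array([.9627,-.2706]);ey=np.array([.2706,.9627])
z0=float(sys.argv[4]) if len(sys.argv)>4 else .143
m=ok&(hsv[...,0]>95)&(hsv[...,0]<130)&(hsv[...,1]>90)&(p[...,2]>z0)&(p[...,2]<.3)
q=p[m];d=q[:,:2]-c;x=d@ex;y=d@ey
print("n",len(q),"x",x.min(),x.max(),"y",y.min(),y.max())
for a,sel in {"x-":x<-.100,"x+":x>.100,"y-":y<-.070,"y+":y>.070}.items():
    sel&=(abs(x)<.115)&(abs(y)<.085)
    for lo,hi in ((-.12,-.06),(-.03,.03),(.06,.12)):
        t=(y if a[0]=="x" else x)[sel];z=q[sel,2][(t>lo)&(t<hi)]
        print(a,lo,len(z),np.round(np.percentile(z,[50,90]),4) if len(z) else "")
E
python3 t.py side
```

```text
5.175 [ 0.41769746 -0.24760523  0.16292332] [ 0.68241042 -4.6138362  -2.05209181] 0.10378924407493215
n 1071 x -0.1112852166241782 0.10897539243513667 y -0.1165983660218792 0.08107078761901282
x- -0.12 49 [0.1605 0.1632]
x- -0.03 1 [0.1444 0.1444]
x- 0.06 0 
x+ -0.12 32 [0.1564 0.1593]
x+ -0.03 68 [0.1538 0.1559]
x+ 0.06 19 [0.1502 0.1534]
y- -0.12 62 [0.1596 0.1628]
y- -0.03 158 [0.1571 0.1614]
y- 0.06 121 [0.1563 0.16  ]
y+ -0.12 0 
y+ -0.03 87 [0.1513 0.1544]
y+ 0.06 69 [0.1502 0.154 ]
```

Call:
carry_out(series="0 0 0.003 0; 0 0 0.003 0; 0 0 0.003 0; 0 0 0.003 0; 0 0 0 0; 0 0 0 0")

```text
time: 5.92
tool_pos: [0.417, -0.2468, 0.175]
tcp_rot: [-0.422, -3.112, -0.001]
wrist_force: [0.9, 0.9, -1.5]
width: 0.108
grip_force: 31.1
```

```bash
python3 t.py side
```

```text
5.975 [ 0.41708936 -0.24681621  0.17502948] [ 0.310281   -0.10030096 -0.42901787] 0.10633672259512532
n 1308 x -0.5404655105463717 0.10841149457414023 y -0.12881513627769212 0.08175967834547795
x- -0.12 54 [0.173  0.1763]
x- -0.03 3 [0.1721 0.1727]
x- 0.06 0 
x+ -0.12 27 [0.161  0.1628]
x+ -0.03 63 [0.1589 0.1622]
x+ 0.06 17 [0.1571 0.1586]
y- -0.12 65 [0.1715 0.1755]
y- -0.03 159 [0.1649 0.1697]
y- 0.06 115 [0.16   0.1642]
y+ -0.12 0 
y+ -0.03 136 [0.1594 0.1653]
y+ 0.06 87 [0.1565 0.1599]
```

```bash
cat > pl.py <<'E'
from h import *
ex=np.array([.9627,-.2706]);ey=np.array([.2706,.9627]);rng=np.random.default_rng(0)
def fit(im,p,ok,name,c=(.519,-.200),z0=.14):
    hsv=cv2.cvtColor(im,cv2.COLOR_BGR2HSV);d=p[...,:2]-np.array(c);x=d@ex;y=d@ey;z=p[...,2]
    m=ok&(hsv[...,0]>95)&(hsv[...,0]<130)&(hsv[...,1]>90)&(z>z0)&(z<.3)&(abs(x)<.118)&(abs(y)<.088)&((abs(x)>.094)|(abs(y)>.064))
    A=np.c_[x[m],y[m],np.ones(m.sum())];b=z[m];best=None;bn=0
    for _ in range(2000):
        i=rng.choice(len(b),3,replace=False)
        try: s=np.linalg.solve(A[i],b[i])
        except Exception: continue
        if abs(s[0])>.3 or abs(s[1])>.3: continue
        k=abs(A@s-b)<.0015
        if k.sum()>bn: bn=k.sum();best=k
    s=np.linalg.lstsq(A[best],b[best],rcond=None)[0]
    print(name,len(b),bn,"tilt deg x,y",np.round(np.degrees(s[:2]),2),{n:round(1000*(s@[X,Y,1]),1) for n,X,Y in (("fr",-.105,-.075),("fl",-.105,.075),("br",.105,-.075),("bl",.105,.075),("c",0,0))})
E
python3 - <<'E'
from pl import *
for c in ["side","top"]:
    f=np.load(c+".npz");fit(f["im"],f["p"],f["ok"],c+"0")
for c in ["side","top","wrist"]: 
    im,p,ok=cloud(c);cv2.imwrite(f"pics/{c}1.png",im);fit(im,p,ok,c)
a=cv2.imread("pics/side1.png")[150:340,180:380];cv2.imwrite("pics/b.png",cv2.resize(a,None,fx=3,fy=3))
E
```

```text
side0 1372 555 tilt deg x,y [ 0.1  -0.32] {'fr': np.float64(150.4), 'fl': np.float64(149.6), 'br': np.float64(150.8), 'bl': np.float64(149.9), 'c': np.float64(150.2)}
top0 782 364 tilt deg x,y [-0.02  0.1 ] {'fr': np.float64(151.8), 'fl': np.float64(152.0), 'br': np.float64(151.7), 'bl': np.float64(152.0), 'c': np.float64(151.9)}
side 1339 403 tilt deg x,y [-3.66 -1.37] {'fr': np.float64(174.1), 'fl': np.float64(170.6), 'br': np.float64(160.7), 'bl': np.float64(157.1), 'c': np.float64(165.6)}
top 1075 356 tilt deg x,y [-3.54 -1.78] {'fr': np.float64(175.3), 'fl': np.float64(170.6), 'br': np.float64(162.3), 'bl': np.float64(157.7), 'c': np.float64(166.5)}
wrist 14997 7401 tilt deg x,y [-3.97 -1.86] {'fr': np.float64(176.4), 'fl': np.float64(171.6), 'br': np.float64(161.9), 'bl': np.float64(157.0), 'c': np.float64(166.7)}
```

View pics/b.png

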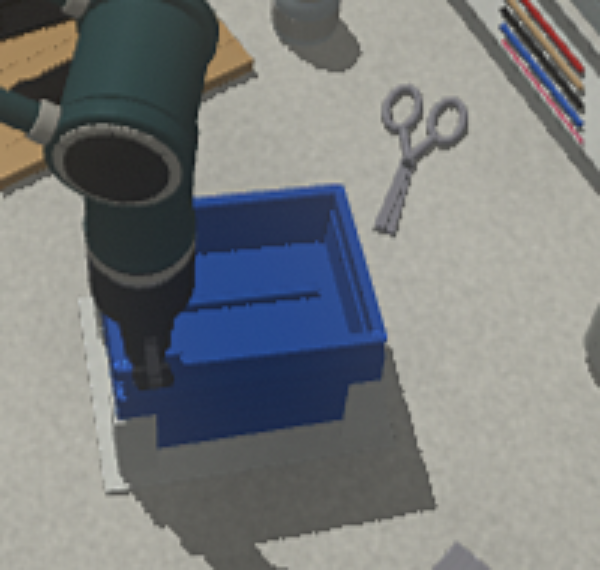

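fr is up about 24 mm, but bl is up about 6 mm, which is borderline against the 6 mm limit. I'll lower the grip force so the far end droops back into its seat.

Call:
carry_out(series="0 0 0 0; 0 0 0 0; 0 0 0 0; 0 0 0.003 0; 0 0 0.002 0; 0 0 0 0", grip_force=20)

```text
time: 6.88
tool_pos: [0.4179, -0.2473, 0.1807]
tcp_rot: [0.423, 3.112, -0.001]
wrist_force: [-0.1, -0.3, -2.2]
width: 0.103
grip_force: 31.1
```

```bash
cat > go.py <<'E'
from pl import *
s=bot.read_state();print(s["time"],s["tool_pos"],s["wrist_force"],s["width"],s["grip_force"])
for c in ["side","top","wrist"]: fit(*cloud(c),c)
E
python3 go.py
```

```text
6.875 [ 0.41792755 -0.24730826  0.18066154] [-0.11315526 -0.26674784 -2.20190988] 0.10320687640855564 31.121946573257446
side 1454 421 tilt deg x,y [-3.62 -1.48] {'fr': np.float64(180.2), 'fl': np.float64(176.3), 'br': np.float64(166.9), 'bl': np.float64(163.0), 'c': np.float64(171.6)}
top 1151 384 tilt deg x,y [-3.77 -1.71] {'fr': np.float64(181.3), 'fl': np.float64(176.8), 'br': np.float64(167.5), 'bl': np.float64(163.0), 'c': np.float64(172.2)}
wrist 15868 7411 tilt deg x,y [-3.59 -1.77] {'fr': np.float64(181.7), 'fl': np.float64(177.0), 'br': np.float64(168.5), 'bl': np.float64(163.9), 'c': np.float64(172.8)}
```

Call:
carry_out(series="0 0 0 0; 0 0 0 0", jaw=-0.8, grip_force=20)

```text
time: 7.28
tool_pos: [0.4177, -0.2471, 0.1802]
tcp_rot: [-0.423, -3.113, -0.0]
wrist_force: [0.7, -0.0, -0.7]
width: 0.108
grip_force: 31.1
```

```bash
python3 go.py
```

```text
7.275 [ 0.41767567 -0.2471075   0.18020985] [ 0.69665559 -0.00304595 -0.68642226] 0.107869063684367 31.129220724105835
side 1431 403 tilt deg x,y [-3.22 -2.25] {'fr': np.float64(178.9), 'fl': np.float64(173.0), 'br': np.float64(167.1), 'bl': np.float64(161.2), 'c': np.float64(170.0)}
top 1140 389 tilt deg x,y [-3.48 -1.92] {'fr': np.float64(180.6), 'fl': np.float64(175.6), 'br': np.float64(167.9), 'bl': np.float64(162.9), 'c': np.float64(171.7)}
wrist 15848 7457 tilt deg x,y [-3.68 -1.83] {'fr': np.float64(181.5), 'fl': np.float64(176.7), 'br': np.float64(168.1), 'bl': np.float64(163.3), 'c': np.float64(172.4)}
```

Call:
carry_out(series="0 0 0 0", jaw=-0.78)

```text
time: 7.55
tool_pos: [0.4177, -0.2471, 0.1802]
tcp_rot: [-0.423, -3.113, -0.0]
wrist_force: [0.7, 0.5, -1.8]
width: 0.105
grip_force: 19.7
```

Call:
carry_out(series="0 0 0 0; 0 0 0 0", jaw=-0.76)

```text
time: 7.8
tool_pos: [0.4179, -0.2471, 0.1804]
tcp_rot: [0.423, 3.113, 0.0]
wrist_force: [0.1, -0.8, -1.2]
width: 0.12
grip_force: 3.7
```

```bash
python3 go.py
```

```text
7.8 [ 0.41786545 -0.24714799  0.18041396] [ 0.07212268 -0.76139815 -1.21354619] 0.1196781493351003 3.6533472752080343
side 1364 425 tilt deg x,y [-5.03 -2.43] {'fr': np.float64(180.6), 'fl': np.float64(174.2), 'br': np.float64(162.1), 'bl': np.float64(155.8), 'c': np.float64(168.2)}
top 1096 355 tilt deg x,y [-5.12 -2.58] {'fr': np.float64(181.6), 'fl': np.float64(174.9), 'br': np.float64(162.9), 'bl': np.float64(156.1), 'c': np.float64(168.9)}
wrist 16025 7606 tilt deg x,y [-4.8  -2.73] {'fr': np.float64(182.2), 'fl': np.float64(175.1), 'br': np.float64(164.6), 'bl': np.float64(157.5), 'c': np.float64(169.9)}
```

The light grip works: bl has drooped to about +5 mm with fr at +30 mm. Lowering 4 mm puts the criterion clearly inside its limits.

Call:
carry_out(series="0 0 -0.002 0; 0 0 -0.002 0; 0 0 0 0; 0 0 0 0")

```text
time: 8.45
tool_pos: [0.4176, -0.2472, 0.1763]
tcp_rot: [-0.423, -3.113, 0.0]
wrist_force: [-0.7, -0.7, -0.0]
width: 0.12
grip_force: 4.3
```

```bash
python3 go.py
```

```text
8.45 [ 0.41756036 -0.24722836  0.17626894] [-0.68119804 -0.7442276  -0.03859447] 0.1197034300495256 4.2662281056982465
side 1290 402 tilt deg x,y [-3.92 -2.99] {'fr': np.float64(175.8), 'fl': np.float64(167.9), 'br': np.float64(161.4), 'bl': np.float64(153.6), 'c': np.float64(164.7)}
top 1050 372 tilt deg x,y [-3.68 -2.66] {'fr': np.float64(175.7), 'fl': np.float64(168.7), 'br': np.float64(162.2), 'bl': np.float64(155.2), 'c': np.float64(165.4)}
wrist 15331 7635 tilt deg x,y [-4.22 -2.91] {'fr': np.float64(177.9), 'fl': np.float64(170.3), 'br': np.float64(162.4), 'bl': np.float64(154.8), 'c': np.float64(166.3)}
```

The condition is met: fr is at about +24.5 mm and bl at about +3.5 mm. Next I grip firmly and lift clear.

Call:
carry_out(series="0 0 0 0; 0 0 0 0; 0 0 0 0; 0 0 0.004 0; 0 0 0.006 0; 0 0 0.01 0; 0 0 0.015 0; 0 0 0.015 0; 0 0 0.01 0; 0 0 0 0", jaw=-1, grip_force=80)

```text
time: 9.85
tool_pos: [0.4184, -0.2476, 0.2378]
tcp_rot: [0.423, 3.111, -0.002]
wrist_force: [-0.1, -1.0, -0.7]
width: 0.085
grip_force: 78.4
```

```bash
python3 go.py
python3 - <<'E'
from h import *
im,p,ok=cloud("side");cv2.imwrite("pics/c.png",cv2.resize(im[130:340,150:400],None,fx=3,fy=2.8))
E
```

```text
9.85 [ 0.41841101 -0.24761644  0.23778276] [-0.12828781 -0.96526045 -0.69997662] 0.084537996032731 78.39596824720502
side 1741 469 tilt deg x,y [-4.31 -1.62] {'fr': np.float64(237.0), 'fl': np.float64(232.8), 'br': np.float64(221.2), 'bl': np.float64(217.0), 'c': np.float64(227.0)}
top 1321 437 tilt deg x,y [-4.34 -1.75] {'fr': np.float64(236.7), 'fl': np.float64(232.1), 'br': np.float64(220.8), 'bl': np.float64(216.2), 'c': np.float64(226.4)}
wrist 16534 7269 tilt deg x,y [-4.67 -1.87] {'fr': np.float64(237.6), 'fl': np.float64(232.7), 'br': np.float64(220.5), 'bl': np.float64(215.6), 'c': np.float64(226.6)}
```

View pics/c.png

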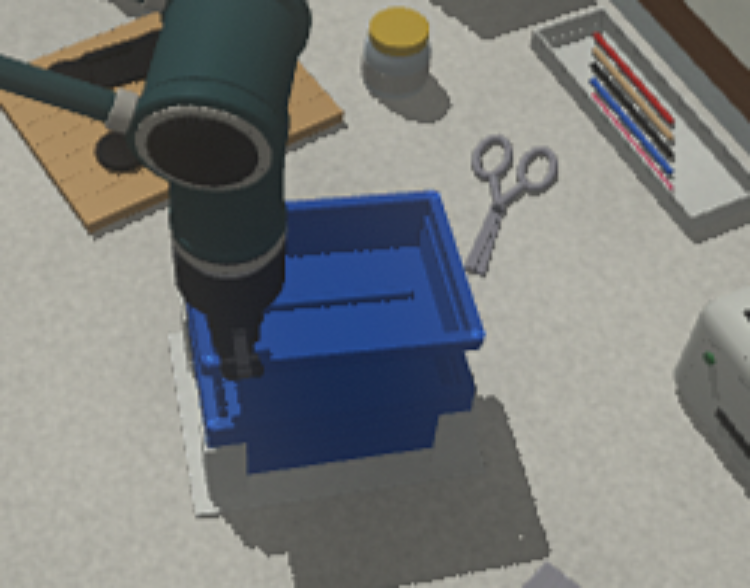

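The tray hangs free with about 4.7° of tilt, inside the 8.5° limit, and the stack stays in the rack. Carrying it over the board now.

Call:
carry_out(series="0 0.008 0 0; 0.001 0.018 0 0; 0.001 0.028 0 0; 0.001 0.03 0 0; 0.001 0.03 0 0; 0.001 0.03 0 0; 0.001 0.03 0 0; 0.001 0.03 0 0; 0.001 0.03 0 0; 0.001 0.03 0 0; 0.001 0.03 0 0; 0.001 0.03 0 0; 0.001 0.03 0 0; 0.001 0.028 0 0; 0 0.02 0 0; 0 0.01 0 0; 0 0 -0.01 0; 0 0 -0.02 0; 0 0 -0.02 0; 0 0 -0.01 0")

```text
time: 12.55
tool_pos: [0.4294, 0.1638, 0.1743]
tcp_rot: [-0.424, -3.11, 0.002]
wrist_force: [0.8, 0.0, -1.8]
width: 0.087
grip_force: 78.4
```

Run:
```python
from pl import *
s=bot.read_state();print(s["time"],s["tool_pos"],s["wrist_force"],s["width"],s["grip_force"])
c=np.array([.519,-.2])+np.array(s["tool_pos"])[:2]-[.4184,-.2476];print("tray c est",c)
for n in ["side","top","wrist"]: im,p,ok=cloud(n);fit(im,p,ok,n,c=c,z0=.135)
f,p,ok=cloud("side");g,_,_=cloud("top");cv2.imwrite("pics/d.png",cv2.resize(np.hstack([g,f]),(800,300)))
```

```text
12.55 [0.42942504 0.16382928 0.17431721] [ 0.7969932   0.01546903 -1.8289923 ] 0.08740319134439108 78.38445911183953
tray c est [0.53002504 0.21142928]
side 1074 271 tilt deg x,y [-4.78 -1.73] {'fr': np.float64(173.7), 'fl': np.float64(169.2), 'br': np.float64(156.2), 'bl': np.float64(151.7), 'c': np.float64(162.7)}
top 895 290 tilt deg x,y [-4.83 -2.01] {'fr': np.float64(174.2), 'fl': np.float64(169.0), 'br': np.float64(156.5), 'bl': np.float64(151.3), 'c': np.float64(162.7)}
wrist 15501 7266 tilt deg x,y [-4.84 -2.09] {'fr': np.float64(176.2), 'fl': np.float64(170.8), 'br': np.float64(158.5), 'bl': np.float64(153.0), 'c': np.float64(164.6)}
```

View pics/d.png

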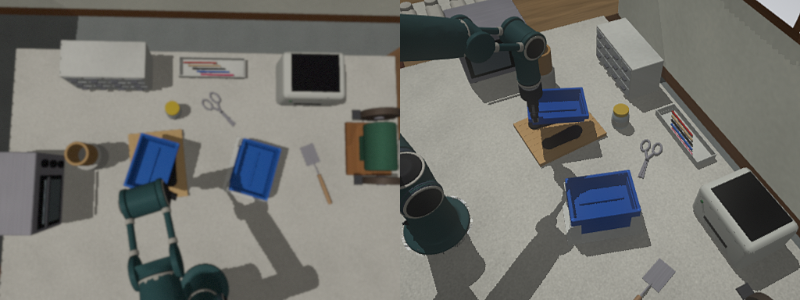

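The tray hangs over the board with its underside about 100 mm up and about 5° of tilt. The remaining stack sits in the rack at (255,167) and everything else is in place. I'll let it settle, check for creep and check the stack height.

Call:
carry_out(series="0 0 0 0; 0 0 0 0; 0 0 0 0; 0 0 0 0; 0 0 0 0; 0 0 0 0; 0 0 0 0; 0 0 0 0")

```text
time: 13.8
tool_pos: [0.4307, 0.1648, 0.1762]
tcp_rot: [-0.423, -3.113, 0.0]
wrist_force: [0.6, 0.2, -1.4]
width: 0.087
grip_force: 78.4
```

Run:
```python
from pl import *
for n in ["side","top"]: im,p,ok=cloud(n);fit(im,p,ok,n,c=(.53,.2115),z0=.135);fit(im,p,ok,n+" stack",z0=.12)
```

```text
side 1126 272 tilt deg x,y [-4.83 -1.85] {'fr': np.float64(176.0), 'fl': np.float64(171.2), 'br': np.float64(158.3), 'bl': np.float64(153.5), 'c': np.float64(164.8)}
side stack 1358 569 tilt deg x,y [-0.36 -0.06] {'fr': np.float64(131.5), 'fl': np.float64(131.3), 'br': np.float64(130.1), 'bl': np.float64(130.0), 'c': np.float64(130.7)}
top 968 297 tilt deg x,y [-4.5  -1.89] {'fr': np.float64(176.4), 'fl': np.float64(171.4), 'br': np.float64(159.9), 'bl': np.float64(155.0), 'c': np.float64(165.7)}
top stack 789 342 tilt deg x,y [ 0.02 -0.14] {'fr': np.float64(131.5), 'fl': np.float64(131.2), 'br': np.float64(131.6), 'bl': np.float64(131.3), 'c': np.float64(131.4)}
```

The tilt is steady and the stack rim is at 131 mm, so it is fully down. Handing in.

```bash
python3 -c "
from workcell import bot
print(bot.finish_job())"
```

```text
the job is handed in; nothing more can be done
None
```

I peeled the top tray off by one corner (about 24 mm up, opposite corner about 3.5 mm off its seat) and handed the job in at about 14 s, verdict not shown: it is still gripped over the board's middle, underside about 10 cm above it, tilted about 5° (limit 8.5°), with the trays below fully down.

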